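Clamp the bush in the inspection fixture

TASK

The flanged bush already sits in its nest on the aluminium fixture. With the fingers, push the blue clamp strap round over the bush until it comes up against its stop, and then push the orange-balled cam lever all the way down so that the bush is held. Only push, without picking anything up: do not touch the bush, leave it in its nest, and leave the other things on the desk where they are.

Things in the scene. Friction and masses are not known exactly. Their poses are not given: they have to be found in the camera images.
- fixture: Fixed aluminium plate, 90 (x) x 180 (y) x 14 mm; yaw varies. Origin: on the strap's vertical pivot axis, at desk height; z up; plate from y = -140 to +40 mm. Nest at y = -80 mm, with four pins 9 mm high round the bush's flange. Steel stop post, 10 mm thick, top 63 mm over the desk, at x = -16.5, y = -40 mm. Pivot post 38 mm wide at the origin.
- swing (a joint): Turn of strap and cam lever together about the pivot axis, rad. 0: strap along the fixture's +x (parked); growing: clockwise from above; 1.571: strap along the fixture's -y, over the bush, at its stop (end of travel). Starts at 0.3 to 0.8. Stays where left; friction 0.10 N m (1 N at the nose).
- strap: Blue flat clamp strap, 22 mm wide, underside 52 and top 64 mm over the desk, round end 131 mm from the pivot axis. Origin: on the pivot axis at desk height; own x along the strap to the nose, z up. 80 mm out: rubber pad below, 16 mm wide, 3.5 mm above the bush, and a steel nut on top up to 69 mm. Pushing the lever down lowers the strap 3.5 mm and presses the pad on the bush.
- strap_nose (a point): Middle of the strap near its free end, 115 mm from the pivot axis, 58 mm over the desk: push here on the strap's side.
- cam_lever (a joint): Angle of the cam lever, rad. 0: lever stands 1.05 rad above level, on the side of the pivot oppopoint to the strap; grows as it is pushed down; 1.05: level, fully down (end of travel). Starts at 0 to 0.2. Stays where left; needs about 0.2 N m (3 N near the ball), a little more at the end.
- lever_ball (a point): Centre of the orange ball, 22 mm across, at the end of the cam lever, 88 mm from the lever's pin; the steel lever is a bar 13 mm wide and 9 mm thick. With the lever fully down the ball is 78 mm over the desk.
- lever_pin (a point): Centre of the cam lever's horizontal pin, on the pivot axis, 78 mm over the desk; the fork round it reaches up to 88 mm. The lever turns in the upright plane through the strap's centre line.
- bush: Loose steel flanged bush, flange 34 mm across, 30 mm high, standing in the nest on the plate; origin at the centre of its underside, 14 mm over the desk; its top is 44 mm over the desk. Not to be touched.
- nest (a point): Centre of the nest on top of the plate, where the bush's underside centre belongs.
- gear_sample: Loose steel gear, 44 mm across, 12 mm high, origin at the centre of its underside. Bystander.
- step_block: Loose aluminium step block, 24 x 60 x 24 mm, origin at the centre of its underside. Bystander.
- stop_watch: Loose round stop watch, 66 x 58 x 18 mm, origin at the centre of its underside. Bystander.
- blower: Loose blue rubber lens blower, 60 mm across, 112 mm high, origin at the centre of its underside. Bystander.

How it is judged:
By the outcome, as a careful person would: the job done as asked, in the order asked, and still so for the second after the job is handed in, with the robot touching nothing.
It also fails if it takes over 48 s, if anything falls off the work surface, if the arm or the gripper's body presses on something with over 40 N, if the wrist force passes 120 N, or if a joint passes its speed limit or range.

ROBOT

A 6-joint arm with a two-finger parallel gripper is mounted at the origin on a cart in front of the work surface, level with it; the furniture and walls round the work are solid. World frame = base frame: x ahead of the robot, y to its left, z up, the work surface at z = 0. Lengths are in m, angles in rad, forces in N, time in s.
With the tool pointing down it reaches from about 0.25 to 0.775 m from the base axis. Payload 4 kg.
Tool frame: the origin (TCP) lies between the finger pads; the fingertips stand ahead of it and the grasp point (between the pads) lies 2 mm behind it (robot.tip_reach is the z of the fingertips in the tool frame, in m); z points along the fingers, y is the line along which they close (so a half turn about z gives the same grasp; the last joint's range is limited). The gripper opens to 94 mm and grips with 3 to 60 N. Pads are 16 mm wide; open, the fingers measure 119 mm over their backs; the gripper's body (75 mm by 177 mm) begins 78 mm behind the grasp point.
Start: joints at [1.173, 0.087, 1.371, -0, 1.684, -0.103], TCP at [0.16, 0.526, 0.223] pointing down, gripper open.
Joint ranges: [-3.1, 3.1], [-0.76, 2.03], [0.27, 2.55], [-1.08, 4.22], [0.17, 2.65], [-2.57, 2.57]. Speed limits (rad/s): [2.79, 2.79, 3.14, 3.14, 3.14, 3.14].

INTERFACE

Orientations are given as [roll, pitch, yaw] about the fixed x, y, z axes, in that order (R = Rz(yaw) Ry(pitch) Rx(roll)).
In Python, from bench import robot gives the robot as it stands. The module is installed in compiled form; this text tells all that it offers.
- The arm moves only by the shell command python3 -m handwheel 'ROWS' [FORCE]. ROWS is JSON, a list of rows, each a list of 7 numbers: the opening, from 0 (shut) to 1 (fully open), then the shift along the tool's x, y, z in units of 50 mm (1.0 is 50 mm), then the turn, a rotation vector about the tool's x, y, z in units of 6 degrees (1.0 is 6 degrees). In form: [[hand, dx, dy, dz, wx, wy, wz], ...]. A call has 1 to 5 rows; each row shifts and turns the commanded pose from where the row before left it, along the tool's axes as they then stand; what a row does not reach is not made up. A row lasts 1/10 s, in which the tool goes at most 50 mm and 8.59 degrees, less where a joint would pass 70% of its speed; a pose out of reach is approached as far as the arm can. A call is refused whole if a number of a shift passes 1 or a number of a turn 1, either way. A call with a gripper value outside its range is refused whole. The fingers move at their own pace and stop on an object; FORCE is the grip in N (left out, the last holds). Time passes only in rows, so rows that do not move let the fingers close. It gives the time, the measured TCP pose, the force, the opening and the grip force at its end, in the units of the state.
- robot.sense(): the state, without advancing time (a new reading comes with each control period).
- robot.camera(name): name is "scene" or "top"; returns the picture (420x560x3 uint8, red, green, blue); there is no depth.
- robot.camera_info(name): a dict with "fovy" (degrees; the focal length in pixels is half the picture's height over the tangent of half this angle, whatever the lens; pixels are square), "cx", "cy" (the principal point, pixels), "k1" (the pictures are not rectified: a ray, as slopes to the right and down, at radius r is drawn at 1 + k1 r^2 times it, then the intrinsics apply), "origin" and "orientation" of the camera in the world. Camera axes: x right, y up, looking along -z (the intrinsics and any distortion apply to the point x, -y, -z); pixel columns grow to the right and rows downward; lengths in m; the calibration is good to about 2 mm. A picture is of the moment at which its call begins. camera_info takes no time and is no camera call.
- robot.finish_job(): hands the job in; it is judged then, once.
Trained networks look in the newest picture that a camera, given by its name, has taken for a name from the list of things; names that differ only in an ending like _2 or _b are one class to them, and where a whole thing is asked for, a point or a joint stands for the part that bears it (a point fixed in the world has none). Each returns a list of dicts, best first, with "p" (0 to 1); they miss things now and then, are a little off and sometimes report something else, mostly with a low value. They report only what shows in the picture. A call takes as long as a camera call.
- robot.silhouettes(camera, name): "region" (420x560 bool, what is visible of it).
- robot.mark_of(camera, name): "at" ([x, y, z] in m, in world coordinates, good to about 4 mm: a listed point, or the origin of a listed thing).
The state is a dict: "clock": time; "joints": joint angles; "qd": joint speeds; "tau": joint torques, N m; "tcp_pos": TCP position; "ee_rot": TCP orientation; "force": force on the tool from outside, world axes, zero at the start; "moment": the same for the moment, N m; "gripper_width": finger opening in m; "grip_force": force on a finger pad.
Only numpy, scipy, OpenCV 4.12 (cv2) and the standard library are available. Lean on these libraries where they do the work, as an engineer would, in place of code of your own. Each camera call takes 0.05 s, during which the arm holds its last target. There are 200 camera calls.

## Working session

There is one attempt and no reset: what is moved stays moved. The work goes in short steps, Python scripts to look and compute and a shell command to move; the robot and the scene stay as the last step left them, time stands still between calls to the robot, and variables do not carry over. Pictures are saved under pics/ and viewed, at most 10 in all, crops included, and the job is handed in when it is done.

```bash
mkdir -p pics
cat > h.py <<'E'
import numpy as np, cv2
from bench import robot
from scipy.spatial.transform import Rotation as R
def snap(c,f):
    im=robot.camera(c); cv2.imwrite('pics/'+f,im[:,:,::-1]); return im
def proj(c,P):
    i=robot.camera_info(c); o=np.array(i['orientation'])
    M=R.from_euler('xyz',o).as_matrix() if o.size==3 else (o if o.size==9 else R.from_quat(o).as_matrix())
    p=(np.atleast_2d(P)-i['origin'])@M; s=np.c_[p[:,0],-p[:,1]]/-p[:,2:]
    s=s*(1+i['k1']*(s**2).sum(1,keepdims=True)); f=210/np.tan(np.radians(i['fovy'])/2)
    return s*f+[i['cx'],i['cy']]
E
python3 - <<'E'
from h import *
for c in ['scene','top']:
    snap(c,c+'0.png'); print(robot.camera_info(c))
    for n in ['fixture','strap','strap_nose','lever_ball','lever_pin','bush','nest','gear_sample','step_block','stop_watch','blower']:
        print(c,n,[(np.round(d['at'],3).tolist(),round(d['p'],2)) for d in robot.mark_of(c,n)[:2]])
print(robot.sense(),robot.tip_reach)
E
```

```text
{'fovy': 56.74311406527574, 'cx': 272.642489937452, 'cy': 204.65759543334397, 'k1': -0.08459666032908268, 'origin': array([-0.07274261, -0.50926846,  0.73653392]), 'orientation': array([ 0.85424785,  0.01395679, -0.93686448])}
scene fixture [([0.47, -0.136, 0.004], 0.89)]
scene strap [([0.472, -0.133, 0.001], 0.58)]
scene strap_nose [([0.549, -0.218, 0.054], 0.62)]
scene lever_ball [([0.438, -0.088, 0.148], 0.73)]
scene lever_pin [([0.474, -0.134, 0.081], 0.63)]
scene bush [([0.409, -0.378, 0.004], 0.48), ([0.463, -0.214, 0.012], 0.47)]
scene nest [([0.462, -0.213, 0.017], 0.77)]
scene gear_sample [([0.41, -0.38, 0.002], 0.87)]
scene step_block [([0.556, -0.325, -0.0], 0.53)]
scene stop_watch [([0.375, 0.224, 0.001], 0.6), ([0.474, -0.134, -0.001], 0.49)]
scene blower [([0.573, 0.21, -0.001], 0.71)]
{'fovy': 46.8276671827812, 'cx': 281.1621255852791, 'cy': 208.7299775764765, 'k1': 0.060332917822555676, 'origin': array([ 0.37812243, -0.09369109,  1.25565096]), 'orientation': array([ 0.08986607, -0.00309325, -1.55415476])}
top fixture [([0.471, -0.134, -0.001], 0.69)]
top strap [([0.47
[... 460 characters left out ...]
02], 0.74)]
{'clock': 1.2, 'joints': array([ 1.17287343e+00,  8.71775226e-02,  1.37068547e+00, -1.19543513e-05,
        1.68357975e+00, -1.03103346e-01]), 'qd': array([ 5.48872739e-05, -7.51173481e-04,  2.03001581e-04,  1.76220171e-03,
        1.03168295e-03, -8.22740701e-04]), 'tau': array([-1.98586866e-03, -3.40056932e+01, -3.02594554e+01,  7.16564502e-02,
        2.39537505e-02,  2.47667082e-06]), 'tcp_pos': array([0.1598325 , 0.5262921 , 0.22252555]), 'ee_rot': array([3.14144477e+00, 2.72433185e-05, 2.84677175e+00]), 'force': array([1.21206848, 0.31810072, 0.00151201]), 'moment': array([-0.00535278,  0.00298263, -0.02391401]), 'grip_force': 0.0, 'gripper_width': 0.0942994856934708} 0.017
```

View pics/scene0.png

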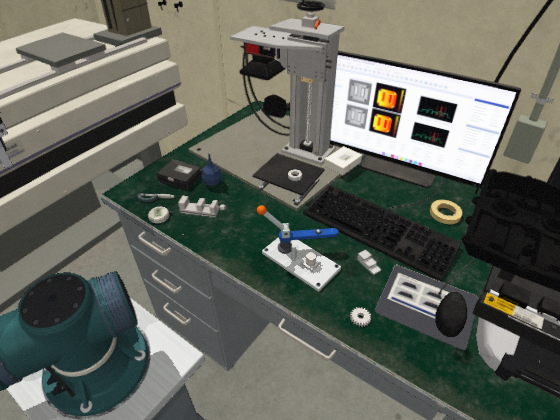

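View pics/top0.png

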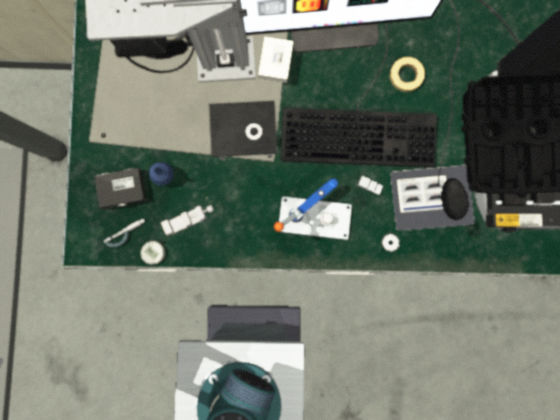

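The scene view shows the blue strap running from the pivot (≈285,238) to its nose (≈335,232), with the orange ball at ≈(262,210) and the bush at ≈(312,260). The top view agrees: ball (278,227), nose (333,183). Swing is about 0.75 rad. I'll shut the fingers and go above a point on the far (+x) side of the nose.

```bash
python3 -m handwheel '[[0,-0.6,-0.56,0,0,0,0],[0,-0.6,-0.56,0,0,0,0],[0,-0.6,-0.56,0,0,0,0],[0,-0.6,-0.56,0,0,0,0],[0,-0.6,-0.56,0,0,0,0]]' 20
python3 -m handwheel '[[0,-0.6,-0.56,0,0,0,0],[0,-0.6,-0.56,0,0,0,0],[0,-0.6,-0.56,0,0,0,0],[0,-0.6,-0.56,0,0,0,0],[0,-0.6,-0.56,0,0,0,0]]'
python3 -m handwheel '[[0,-0.6,-0.56,0,0,0,0],[0,-0.6,-0.56,0,0,0,0],[0,-0.6,-0.56,0,0,0,0],[0,-0.6,-0.56,0,0,0,0],[0,-0.6,-0.56,0,0,0,0]]'
python3 -m handwheel '[[0,-0.6,-0.56,0,0,0,0],[0,-0.6,-0.56,0,0,0,0],[0,-0.6,-0.56,0,0,0,0],[0,-0.6,-0.56,0,0,0,0],[0,-0.6,-0.56,0,0,0,0]]'
python3 -m handwheel '[[0,0,0,0,0,0,-1],[0,0,0,0,0,0,-1],[0,0,0,0,0,0,0]]'
```

```text
clock: 1.7
tcp_pos: [0.2631, 0.3474, 0.2226]
ee_rot: [3.141, 0.0, 2.847]
force: [0.8, 0.4, -0.1]
gripper_width: 0.0575
grip_force: 0.0
clock: 2.2
tcp_pos: [0.3661, 0.1697, 0.2228]
ee_rot: [3.141, 0.001, 2.847]
force: [-0.1, 0.1, 0.6]
gripper_width: 0.0171
grip_force: 0.0
clock: 2.7
tcp_pos: [0.469, -0.008, 0.2227]
ee_rot: [3.141, 0.001, 2.846]
force: [-0.3, 0.7, -0.7]
gripper_width: 0.0005
grip_force: 0.0
clock: 3.2
tcp_pos: [0.5719, -0.1855, 0.2224]
ee_rot: [3.141, 0.0, 2.847]
force: [0.2, 0.5, 0.7]
gripper_width: 0.0004
grip_force: 0.0
clock: 3.5
tcp_pos: [0.5713, -0.1844, 0.222]
ee_rot: [3.141, -0.001, 3.055]
force: [0.1, 0.3, 0.3]
gripper_width: 0.0005
grip_force: 0.0
```

```bash
python3 -m handwheel '[[0,-0.12,-0.19,0,0,0,0],[0,0,0,0.8,0,0,0],[0,0,0,0.8,0,0,0],[0,0,0,0.8,0,0,0],[0,0,0,0.68,0,0,0]]'
python3 -m handwheel '[[0,0,0,0,0,0,0],[0,0.13,-0.19,0,0,0,0],[0,0.13,-0.19,0,0,0,0],[0,0.14,-0.2,0,0,0,0]]'
python3 -m handwheel '[[0,0.2,-0.15,0,0,0,0],[0,0.2,-0.15,0,0,0,0],[0,0.2,-0.16,0,0,0,0],[0,0.16,-0.06,0,0,0,0],[0,0.16,-0.06,0,0,0,0]]'
python3 - <<'E'
from h import *
snap('top','t1.png');a=snap('scene','s1.png');cv2.imwrite('pics/s1c.png',cv2.resize(a[150:330,200:440,::-1],None,fx=3,fy=3))
for c in ['scene','top']:
  for n in ['strap_nose','lever_ball']:print(c,n,[(np.round(d['at'],3).tolist(),round(d['p'],2)) for d in robot.mark_of(c,n)[:2]])
E
```

```text
clock: 4.0
tcp_pos: [0.576, -0.1939, 0.0664]
ee_rot: [3.141, -0.001, 3.055]
force: [-0.1, 0.4, -0.4]
gripper_width: 0.0005
grip_force: 0.0
clock: 4.4
tcp_pos: [0.5551, -0.2226, 0.0717]
ee_rot: [-3.14, 0.005, 3.056]
force: [0.9, -0.0, 0.4]
gripper_width: 0.0006
grip_force: 0.5
clock: 4.9
tcp_pos: [0.5049, -0.2465, 0.0686]
ee_rot: [-3.141, 0.0, 3.056]
force: [1.0, -0.3, 0.8]
gripper_width: 0.0004
grip_force: 0.5
scene strap_nose [([0.482, -0.246, 0.054], 0.62)]
scene lever_ball [([0.468, -0.075, 0.146], 0.82)]
top strap_nose [([0.484, -0.25, 0.051], 0.52)]
top lever_ball [([0.47, -0.078, 0.145], 0.7), ([0.467, -0.212, 0.015], 0.19)]
```

View pics/s1c.png

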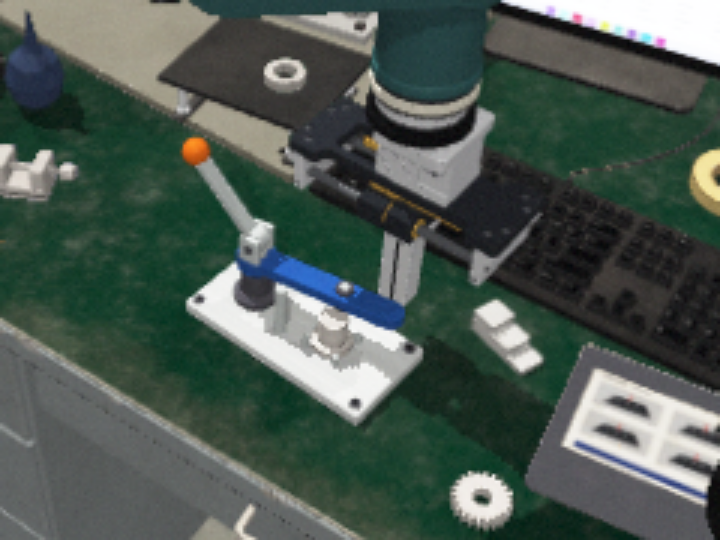

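The crop shows the fingers against the strap's far side near the nose (≈395,290). The strap is nearly over the bush (≈330,335), with about 20 mm left to the stop. I'll push on slowly until the force rises.

```bash
python3 -m handwheel '[[0,0.15,0,0,0,0,0],[0,0.12,0,0,0,0,0],[0,0.1,0,0,0,0,0],[0,0.06,0,0,0,0,0]]'
python3 -m handwheel '[[0,0.04,0,0,0,0,0],[0,0,0,0,0,0,0]]'
python3 -m handwheel '[[0,0.04,0,0,0,0,0],[0,0,0,0,0,0,0]]'
python3 -m handwheel '[[0,0.04,0,0,0,0,0],[0,0,0,0,0,0,0]]'
```

```text
clock: 5.6
tcp_pos: [0.4838, -0.2441, 0.0685]
ee_rot: [-3.142, 0.0, 3.056]
force: [0.8, -0.7, -0.3]
gripper_width: 0.0002
grip_force: 0.6
clock: 5.8
tcp_pos: [0.4826, -0.2441, 0.0686]
ee_rot: [-3.141, 0.002, 3.056]
force: [2.5, -1.0, -1.0]
gripper_width: 0.0006
grip_force: 1.3
clock: 6.0
tcp_pos: [0.4824, -0.2441, 0.0687]
ee_rot: [-3.141, 0.005, 3.056]
force: [7.0, -1.1, -3.9]
gripper_width: 0.0004
grip_force: 3.4
clock: 6.2
tcp_pos: [0.4821, -0.2441, 0.0689]
ee_rot: [-3.141, 0.009, 3.056]
force: [11.7, -1.5, -6.2]
gripper_width: 0.0005
grip_force: 5.5
```

Force is climbing with no further motion, so the strap is at its stop. Next I back off, lift and check where the ball is.

```bash
python3 -m handwheel '[[0,-0.3,0,0,0,0,0],[0,-0.4,0,0,0,0,0],[0,0,0,-0.8,0,0,0],[0,0,0,-0.9,0,0,0],[0,0,0,-0.9,0,0,0]]'
python3 -m handwheel '[[0,0,0,-0.3,0,0,0],[0,0,0,0,0,0,0]]'
python3 - <<'E'
from h import *
snap('top','t2.png');a=snap('scene','s2.png');cv2.imwrite('pics/s2c.png',cv2.resize(a[150:330,200:440,::-1],None,fx=3,fy=3))
for c in ['scene','top']:
  for n in ['strap_nose','lever_ball','lever_pin','nest']:print(c,n,[(np.round(d['at'],3).tolist(),round(d['p'],2)) for d in robot.mark_of(c,n)[:2]])
print(robot.sense()['tcp_pos'],robot.sense()['force'])
E
```

```text
clock: 6.7
tcp_pos: [0.5121, -0.2459, 0.1988]
ee_rot: [3.14, -0.004, 3.057]
force: [0.7, -0.3, 0.3]
gripper_width: 0.0001
grip_force: 0.0
clock: 6.9
tcp_pos: [0.514, -0.2472, 0.2166]
ee_rot: [-3.139, 0.005, 3.056]
force: [-1.0, -0.4, 0.5]
gripper_width: 0.0004
grip_force: 0.0
scene strap_nose [([0.46, -0.246, 0.057], 0.96)]
scene lever_ball [([0.48, -0.076, 0.147], 0.77)]
scene lever_pin [([0.408, -0.38, 0.001], 0.71), ([0.476, -0.133, 0.08], 0.62)]
scene nest [([0.464, -0.218, 0.016], 0.9)]
top strap_nose [([0.461, -0.251, 0.051], 0.75)]
top lever_ball [([0.482, -0.079, 0.143], 0.71)]
top lever_pin [([0.468, -0.136, 0.083], 0.71)]
top nest [([0.466, -0.211, 0.013], 0.69)]
[ 0.51285372 -0.2464998   0.21246575] [-0.26491445 -0.71119193  0.23136672]
```

View pics/s2c.png

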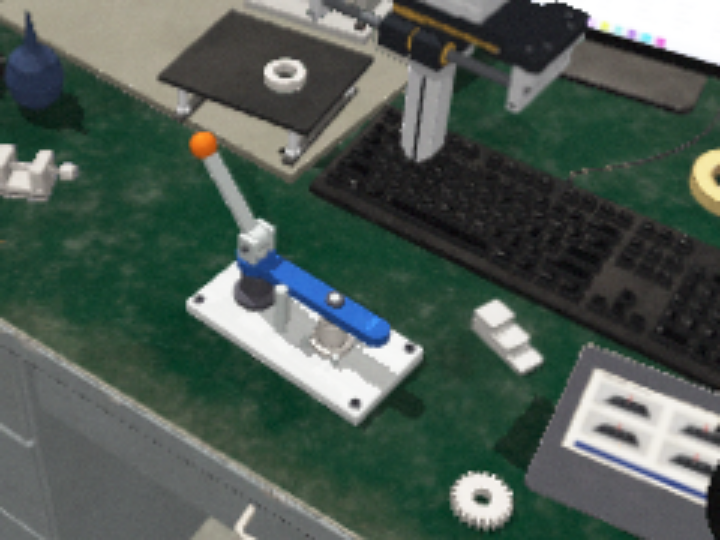

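The crop shows the strap over the bush, with its nut at ≈(336,298) and the stop post beside it at ≈(282,308). The ball is at ≈(203,145), lever up. The nose measures (0.461,-0.248), about 90° to the plate, so the swing is done. I'll move above the ball next.

```bash
python3 -m handwheel '[[0,0.25,0.7,0,0,0,0],[0,0.25,0.7,0,0,0,0],[0,0.25,0.7,0,0,0,0],[0,0.25,0.7,0,0,0,0],[0,0,0.53,0,0,0,0]]'
python3 -m handwheel '[[0,0,0,0.3,0,0,0],[0,0,0,0.2,0,0,0],[0,0,0,0,0,0,0]]'
python3 - <<'E'
from h import *
s=robot.sense();print(s['tcp_pos'])
a=snap('scene','s3.png');cv2.imwrite('pics/s3c.png',cv2.resize(a[150:330,200:440,::-1],None,fx=3,fy=3))
E
```

```text
clock: 7.9
tcp_pos: [0.4764, -0.0747, 0.2137]
ee_rot: [3.141, 0.0, 3.057]
force: [0.9, -0.4, -0.4]
gripper_width: 0.0005
grip_force: 0.0
clock: 8.2
tcp_pos: [0.4762, -0.077, 0.1856]
ee_rot: [3.141, -0.005, 3.055]
force: [-0.7, 0.2, 0.7]
gripper_width: 0.0005
grip_force: 0.0
[ 0.47623364 -0.07700319  0.18560187]
```

View pics/s3c.png

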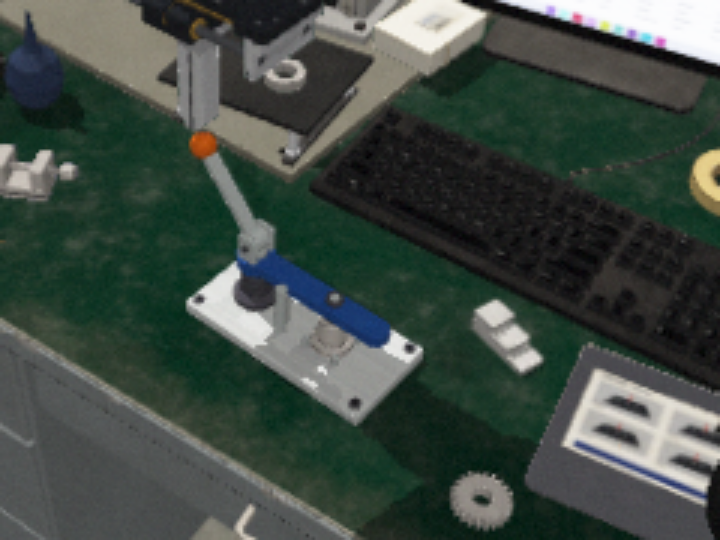

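The fingertips (≈200,125) stand just above the ball (≈203,146), laterally lined up. I'll push down along the ball's arc.

```bash
python3 -m handwheel '[[0,0,0,0.15,0,0,0],[0,0,0,0.13,0,0,0],[0,0,0,0,0,0,0]]'
python3 -m handwheel '[[0,0,0.1,0.1,0,0,0],[0,0,0.1,0.1,0,0,0],[0,0,0.08,0.11,0,0,0],[0,0,0.08,0.11,0,0,0]]'
python3 -m handwheel '[[0,0,0.06,0.12,0,0,0],[0,0,0.06,0.12,0,0,0],[0,0,0.04,0.12,0,0,0],[0,0,0.04,0.13,0,0,0]]'
python3 -m handwheel '[[0,0,0.02,0.11,0,0,0],[0,0,0.02,0.12,0,0,0],[0,0,0,0.1,0,0,0],[0,0,0,0.1,0,0,0]]'
python3 - <<'E'
from h import *
for c in ['scene','top']:
  a=snap(c,c+'4.png')
  for n in ['strap_nose','lever_ball']:print(c,n,[(np.round(d['at'],3).tolist(),round(d['p'],2)) for d in robot.mark_of(c,n)[:1]])
E
```

```text
clock: 8.55
tcp_pos: [0.4776, -0.0767, 0.1741]
ee_rot: [3.141, -0.0, 3.056]
force: [-0.2, 0.4, 0.2]
gripper_width: 0.0006
grip_force: 0.0
clock: 8.95
tcp_pos: [0.4798, -0.0566, 0.1541]
ee_rot: [3.138, 0.002, 3.057]
force: [1.3, 4.2, 6.4]
gripper_width: 0.0005
grip_force: 3.2
clock: 9.35
tcp_pos: [0.4811, -0.0436, 0.1299]
ee_rot: [3.132, 0.003, 3.059]
force: [0.6, 11.7, 6.7]
gripper_width: 0.0002
grip_force: 5.4
clock: 9.75
tcp_pos: [0.481, -0.0442, 0.108]
ee_rot: [3.138, 0.002, 3.058]
force: [0.6, 4.9, 5.8]
gripper_width: 0.0006
grip_force: 2.9
scene strap_nose [([0.462, -0.248, 0.052], 0.63)]
scene lever_ball [([0.481, -0.042, 0.08], 0.46)]
top strap_nose [([0.458, -0.246, 0.051], 0.55)]
top lever_ball []
```

```bash
python3 -m handwheel '[[0,0,0,0.08,0,0,0],[0,0,0,0,0,0,0]]'
python3 -m handwheel '[[0,0,0,0.08,0,0,0],[0,0,0,0,0,0,0]]'
python3 -m handwheel '[[0,0,0,0.08,0,0,0],[0,0,0,0,0,0,0]]'
python3 -m handwheel '[[0,0,0,0.08,0,0,0],[0,0,0,0,0,0,0]]'
```

```text
clock: 10.25
tcp_pos: [0.4804, -0.0463, 0.1054]
ee_rot: [3.141, 0.001, 3.056]
force: [-1.1, 3.3, 9.9]
gripper_width: 0.0002
grip_force: 5.2
clock: 10.45
tcp_pos: [0.4807, -0.0463, 0.1045]
ee_rot: [3.141, 0.003, 3.056]
force: [-7.7, 5.4, 23.6]
gripper_width: 0.0003
grip_force: 11.9
clock: 10.65
tcp_pos: [0.481, -0.0462, 0.1039]
ee_rot: [3.141, 0.004, 3.056]
force: [-13.1, 6.1, 37.1]
gripper_width: 0.0002
grip_force: 18.6
clock: 10.85
tcp_pos: [0.4813, -0.0461, 0.1032]
ee_rot: [3.141, 0.006, 3.057]
force: [-20.2, 7.5, 51.1]
gripper_width: 0.0006
grip_force: 25.4
```

The lever is hard on its end stop: force rises with no travel. I'll lift straight off, move clear and check.

```bash
python3 -m handwheel '[[0,0,0,-0.3,0,0,0],[0,0,0,-0.6,0,0,0],[0,0,0,-0.8,0,0,0],[0,0,0,-0.8,0,0,0],[0,0,0.5,-0.3,0,0,0]]'
python3 -m handwheel '[[0,0,0.8,0,0,0,0],[0,0,0.8,0,0,0,0],[0,0,0.8,0,0,0,0],[0,0,0,0,0,0,0]]'
python3 - <<'E'
from h import *
snap('top','t5.png');a=snap('scene','s5.png');cv2.imwrite('pics/s5c.png',cv2.resize(a[150:330,200:440,::-1],None,fx=3,fy=3))
for c in ['scene','top']:
  for n in ['strap_nose','lever_ball','bush','gear_sample','step_block','stop_watch','blower']:print(c,n,[(np.round(d['at'],3).tolist(),round(d['p'],2)) for d in robot.mark_of(c,n)[:2]])
E
```

```text
clock: 11.35
tcp_pos: [0.4833, -0.0244, 0.2353]
ee_rot: [-3.138, 0.006, 3.051]
force: [1.0, -0.0, 0.1]
gripper_width: 0.0007
grip_force: 0.0
clock: 11.75
tcp_pos: [0.4919, 0.1009, 0.2303]
ee_rot: [-3.142, -0.002, 3.061]
force: [-0.1, -0.7, -0.3]
gripper_width: 0.0005
grip_force: 0.0
scene strap_nose [([0.463, -0.248, 0.053], 0.59)]
scene lever_ball [([0.481, -0.039, 0.086], 0.46)]
scene bush [([0.462, -0.216, 0.013], 0.51)]
scene gear_sample [([0.408, -0.377, 0.001], 0.61), ([0.466, -0.134, 0.004], 0.27)]
scene step_block [([0.557, -0.329, -0.004], 0.55)]
scene stop_watch [([0.377, 0.227, 0.002], 0.82)]
scene blower [([0.572, 0.207, -0.0], 0.71)]
top strap_nose [([0.461, -0.252, 0.05], 0.78)]
top lever_ball [([0.462, -0.25, 0.05], 0.67), ([0.486, -0.05, 0.082], 0.63)]
top bush [([0.556, -0.326, -0.001], 0.47)]
top gear_sample [([0.402, -0.378, -0.008], 0.52)]
top step_block [([0.485, -0.048, 0.079], 0.57), ([0.555, -0.324, -0.005], 0.56)]
top stop_watch [([0.376, 0.228, 0.001], 0.68)]
top blower []
```

View pics/s5c.png

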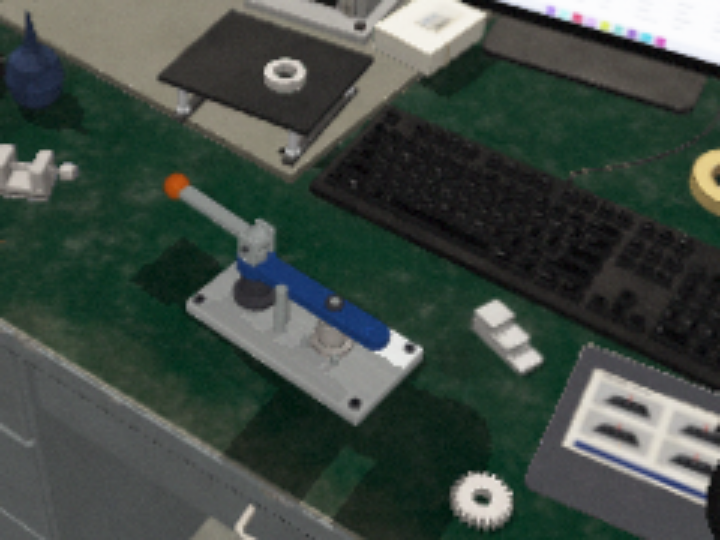

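The crop shows the lever lying low with its ball at ≈(177,186), the strap still against the stop post and lower over the bush (nut ≈335,302). The bystanders haven't moved. One numeric check of the ball and swing before handing in.

Run:
```python
from h import *
for f,c in [('s5.png','scene'),('t5.png','top')]:
    im=cv2.imread('pics/'+f); h=cv2.cvtColor(im,cv2.COLOR_BGR2HSV)
    m=cv2.inRange(h,(5,180,120),(18,255,255)); n,l,s,ce=cv2.connectedComponentsWithStats(m)
    print(c,[(s[i,4],ce[i].round(1)) for i in range(1,n) if s[i,4]>15])
    for a in (0,.1,.2): print(a,proj(c,[0.471+.088*np.cos(a)*.09,-.134+.088*np.cos(a)*.996,.078+.088*np.sin(a)]).round(1))
def edge(f):
    im=cv2.imread('pics/'+f); h=cv2.cvtColor(im,cv2.COLOR_BGR2HSV)[200:280,270:350]
    m=cv2.inRange(h,(105,150,60),(125,255,255)); M=cv2.moments(m,True); print(f,M['m00'],M['m10']/M['m00']+270,M['m01']/M['m00']+200)
edge('s2.png');edge('s5.png')
```

```text
scene [(np.int32(18), array([316.7,  23.8])), (np.int32(109), array([391.1,  99.6])), (np.int32(25), array([383.2,  96. ])), (np.int32(94), array([386.5, 124.1])), (np.int32(24), array([378.7, 121.2])), (np.int32(42), array([258., 211.]))]
0 [[257.9 214.6]]
0.1 [[257.9 212.1]]
0.2 [[258.1 209.7]]
top [(np.int32(88), array([313.9,   4.7])), (np.int32(43), array([259.7, 208.7]))]
0 [[260.9 210.6]]
0.1 [[261.  210.3]]
0.2 [[261.4 210. ]]
s2.png 436.0 306.39908256880733 249.02293577981652
s5.png 440.0 305.8681818181818 249.90227272727273
```

Run:
```python
from h import *
def ball(f,x,y):
    im=cv2.imread('pics/'+f); h=cv2.cvtColor(im,cv2.COLOR_BGR2HSV)
    m=cv2.inRange(h,(0,130,50),(22,255,255)); n,l,s,ce=cv2.connectedComponentsWithStats(m)
    i=min(range(1,n),key=lambda i:np.hypot(*(ce[i]-[x,y]))+(s[i,4]<15)*99); print(f,s[i],ce[i].round(1))
ball('s5.png',258,212);ball('scene4.png',258,212);ball('s2.png',268,199);ball('scene0.png',262,210)
for a in (.8,.85,.9,1.0): print(a,proj('scene',[0.471+.088*np.cos(a)*.09,-.134+.088*np.cos(a)*.996,.078+.088*np.sin(a)]).round(1))
```

```text
s5.png [254 208   9   9  56] [257.8 211.3]
scene4.png [254 210   9   7  40] [258.  212.9]
s2.png [263 194  10   9  70] [267.3 197.8]
scene0.png [256 205  10  10  79] [260.9 209.5]
0.8 [[265.1 199.9]]
0.85 [[266.1 199.5]]
0.9 [[267.1 199.2]]
1.0 [[269.3 198.8]]
```

Pixels put the lever within about 0.07 rad of fully down. There's plenty of time, so I'll feel for the ball's height to be sure.

```bash
python3 -m handwheel '[[0,0,-0.75,0,0,0,0],[0,0,-0.75,0,0,0,0],[0,0,-0.75,0,0,0,0],[0,0,-0.7,0,0,0,0],[0,0,0,0.6,0,0,0]]'
python3 -m handwheel '[[0,0,0,0.6,0,0,0],[0,0,0,0.6,0,0,0],[0,0,0,0.5,0,0,0],[0,0,0,0,0,0,0],[0,0,0,0,0,0,0]]'
```

```text
clock: 13.05
tcp_pos: [0.4822, -0.0532, 0.2056]
ee_rot: [-3.139, 0.01, 3.051]
force: [1.2, 0.9, -0.9]
gripper_width: 0.0006
grip_force: 0.0
clock: 13.55
tcp_pos: [0.4799, -0.049, 0.1168]
ee_rot: [3.141, -0.0, 3.056]
force: [0.8, 0.1, -0.3]
gripper_width: 0.0008
grip_force: 0.0
```

```bash
python3 -m handwheel '[[0,0,0,0.1,0,0,0],[0,0,0,0,0,0,0]]'
python3 -m handwheel '[[0,0,0,0.06,0,0,0],[0,0,0,0,0,0,0]]'
python3 -m handwheel '[[0,0,0,0.05,0,0,0],[0,0,0,0,0,0,0]]'
python3 -m handwheel '[[0,0,0,0.04,0,0,0],[0,0,0,0,0,0,0]]'
python3 -m handwheel '[[0,0,0,0.06,0,0,0],[0,0,0,0,0,0,0]]'
```

```text
clock: 13.75
tcp_pos: [0.4805, -0.0491, 0.1124]
ee_rot: [-3.141, 0.002, 3.056]
force: [0.4, -0.3, 0.8]
gripper_width: 0.0004
grip_force: 0.0
clock: 13.95
tcp_pos: [0.4808, -0.049, 0.1097]
ee_rot: [3.141, 0.003, 3.056]
force: [0.9, 1.8, 3.1]
gripper_width: 0.0005
grip_force: 1.5
clock: 14.15
tcp_pos: [0.4808, -0.0487, 0.1071]
ee_rot: [3.141, 0.003, 3.056]
force: [1.9, 1.5, 4.7]
gripper_width: 0.0003
grip_force: 2.2
clock: 14.35
tcp_pos: [0.4809, -0.0486, 0.1054]
ee_rot: [3.14, 0.003, 3.057]
force: [0.5, 2.4, 6.3]
gripper_width: 0.0003
grip_force: 3.0
clock: 14.55
tcp_pos: [0.4812, -0.0485, 0.1047]
ee_rot: [3.14, 0.004, 3.057]
force: [-3.9, 4.2, 15.4]
gripper_width: 0.0006
grip_force: 7.7
```

The ball had come back about 5 mm after the hard press and sudden lift-off, and it's down again now. This time I'll unload slowly, then feel again.

```bash
python3 -m handwheel '[[0,0,0,-0.01,0,0,0],[0,0,0,-0.01,0,0,0],[0,0,0,-0.01,0,0,0],[0,0,0,-0.01,0,0,0],[0,0,0,-0.01,0,0,0]]'
python3 -m handwheel '[[0,0,0,-0.01,0,0,0],[0,0,0,-0.01,0,0,0],[0,0,0,-0.01,0,0,0],[0,0,0,-0.01,0,0,0],[0,0,0,-0.01,0,0,0]]'
python3 -m handwheel '[[0,0,0,-0.01,0,0,0],[0,0,0,-0.01,0,0,0],[0,0,0,-0.01,0,0,0],[0,0,0,-0.01,0,0,0],[0,0,0,-0.01,0,0,0]]'
python3 -m handwheel '[[0,0,0,-0.02,0,0,0],[0,0,0,-0.02,0,0,0],[0,0,0,-0.02,0,0,0],[0,0,0,-0.04,0,0,0],[0,0,0,-0.1,0,0,0]]'
```

```text
clock: 15.05
tcp_pos: [0.4809, -0.0485, 0.1054]
ee_rot: [3.14, 0.003, 3.057]
force: [-1.2, 2.5, 6.7]
gripper_width: 0.0004
grip_force: 3.2
clock: 15.55
tcp_pos: [0.4797, -0.0494, 0.1057]
ee_rot: [-3.141, -0.0, 3.056]
force: [1.2, 0.0, 0.9]
gripper_width: 0.0005
grip_force: 0.6
clock: 16.05
tcp_pos: [0.4795, -0.0491, 0.1081]
ee_rot: [3.142, -0.001, 3.056]
force: [0.4, -0.6, 0.6]
gripper_width: 0.0005
grip_force: 0.2
clock: 16.55
tcp_pos: [0.4795, -0.049, 0.1183]
ee_rot: [3.141, -0.001, 3.056]
force: [0.7, -0.3, -0.2]
gripper_width: 0.0004
grip_force: 0.0
```

```bash
python3 -m handwheel '[[0,0,0,0.1,0,0,0],[0,0,0,0.06,0,0,0],[0,0,0,0,0,0,0],[0,0,0,0,0,0,0]]'
python3 -m handwheel '[[0,0,0,0.02,0,0,0],[0,0,0,0,0,0,0]]'
python3 -m handwheel '[[0,0,0,0.02,0,0,0],[0,0,0,0,0,0,0]]'
python3 -m handwheel '[[0,0,0,0.02,0,0,0],[0,0,0,0,0,0,0]]'
python3 -m handwheel '[[0,0,0,0.02,0,0,0],[0,0,0,0,0,0,0]]'
python3 -m handwheel '[[0,0,0,0.02,0,0,0],[0,0,0,0,0,0,0]]'
```

```text
clock: 16.95
tcp_pos: [0.48, -0.049, 0.1104]
ee_rot: [3.141, 0.0, 3.056]
force: [-0.0, 0.9, 1.0]
gripper_width: 0.0006
grip_force: 0.4
clock: 17.15
tcp_pos: [0.4801, -0.049, 0.11]
ee_rot: [3.141, 0.001, 3.056]
force: [0.4, 0.5, 4.1]
gripper_width: 0.0003
grip_force: 1.8
clock: 17.35
tcp_pos: [0.4801, -0.0489, 0.1089]
ee_rot: [3.141, 0.001, 3.056]
force: [-0.2, 1.5, 4.8]
gripper_width: 0.0003
grip_force: 2.4
clock: 17.55
tcp_pos: [0.4801, -0.0488, 0.1079]
ee_rot: [3.141, 0.001, 3.056]
force: [0.3, 1.4, 5.3]
gripper_width: -0.0
grip_force: 2.3
clock: 17.75
tcp_pos: [0.4801, -0.0486, 0.1068]
ee_rot: [3.14, 0.001, 3.056]
force: [0.4, 2.1, 5.1]
gripper_width: 0.0004
grip_force: 2.3
clock: 17.95
tcp_pos: [0.4802, -0.0485, 0.1059]
ee_rot: [3.14, 0.001, 3.056]
force: [-1.1, 2.0, 5.3]
gripper_width: 0.0004
grip_force: 2.4
```

The lever settles about 0.05 rad short of its end each time, even with a slow release. The push force there (about 5 N against 2–3 N mid-stroke) points to the squeezed pad pushing back against the lever's friction. I'll press fully once more, release slowly, then check it stays put over time.

```bash
python3 -m handwheel '[[0,0,0,0.05,0,0,0],[0,0,0,0.05,0,0,0],[0,0,0,0,0,0,0],[0,0,0,0,0,0,0],[0,0,0,0,0,0,0]]'
python3 -m handwheel '[[0,0,0,-0.03,0,0,0],[0,0,0,-0.03,0,0,0],[0,0,0,-0.03,0,0,0],[0,0,0,-0.03,0,0,0],[0,0,0,-0.03,0,0,0]]'
python3 -m handwheel '[[0,0,0,-0.03,0,0,0],[0,0,0,-0.03,0,0,0],[0,0,0,-0.03,0,0,0],[0,0,0,-0.1,0,0,0],[0,0,0,-0.5,0,0,0]]'
python3 -m handwheel '[[0,0,0,-0.8,0,0,0],[0,0,0,-0.8,0,0,0],[0,0,0.8,-0.2,0,0,0],[0,0,0.8,0,0,0,0],[0,0,0.8,0,0,0,0]]'
cat > b.py <<'E'
from h import *
import sys
a=snap('scene',sys.argv[1]+'.png');h=cv2.cvtColor(a,cv2.COLOR_RGB2HSV);m=cv2.inRange(h,(0,130,50),(22,255,255));m[:,:240]=0;m[:,280:]=0;m[:195]=0;m[230:]=0
M=cv2.moments(m,True);print(M['m00'],M['m10']/M['m00'],M['m01']/M['m00'])
cv2.imwrite('pics/'+sys.argv[1]+'c.png',cv2.resize(a[190:280,240:360,::-1],None,fx=6,fy=6))
E
python3 b.py r1
python3 -m handwheel '[[0,0,0,0,0,0,0],[0,0,0,0,0,0,0],[0,0,0,0,0,0,0],[0,0,0,0,0,0,0],[0,0,0,0,0,0,0]]'
python3 -m handwheel '[[0,0,0,0,0,0,0],[0,0,0,0,0,0,0],[0,0,0,0,0,0,0],[0,0,0,0,0,0,0],[0,0,0,0,0,0,0]]'
python3 b.py r2
```

```text
clock: 18.45
tcp_pos: [0.4806, -0.0484, 0.1045]
ee_rot: [3.14, 0.003, 3.057]
force: [-5.4, 3.2, 19.0]
gripper_width: 0.0002
grip_force: 9.5
clock: 18.95
tcp_pos: [0.4794, -0.0493, 0.1072]
ee_rot: [-3.141, -0.001, 3.056]
force: [0.0, -0.7, 1.5]
gripper_width: 0.0004
grip_force: 0.2
clock: 19.45
tcp_pos: [0.4777, -0.0487, 0.1399]
ee_rot: [3.141, -0.007, 3.056]
force: [0.6, -0.4, 0.2]
gripper_width: 0.0004
grip_force: 0.0
clock: 19.95
tcp_pos: [0.4905, 0.0715, 0.2339]
ee_rot: [3.141, 0.003, 3.055]
force: [0.7, -0.4, -0.7]
gripper_width: 0.0004
grip_force: 0.0
54.0 257.94444444444446 211.2037037037037
clock: 20.5
tcp_pos: [0.4901, 0.0695, 0.2325]
ee_rot: [-3.142, 0.0, 3.055]
force: [0.8, -0.8, -0.1]
gripper_width: 0.0006
grip_force: 0.0
clock: 21.0
tcp_pos: [0.4901, 0.0705, 0.2325]
ee_rot: [3.141, 0.0, 3.056]
force: [0.0, -0.2, -0.3]
gripper_width: 0.0003
grip_force: 0.0
55.0 257.90909090909093 211.14545454545456
```

View pics/r2c.png

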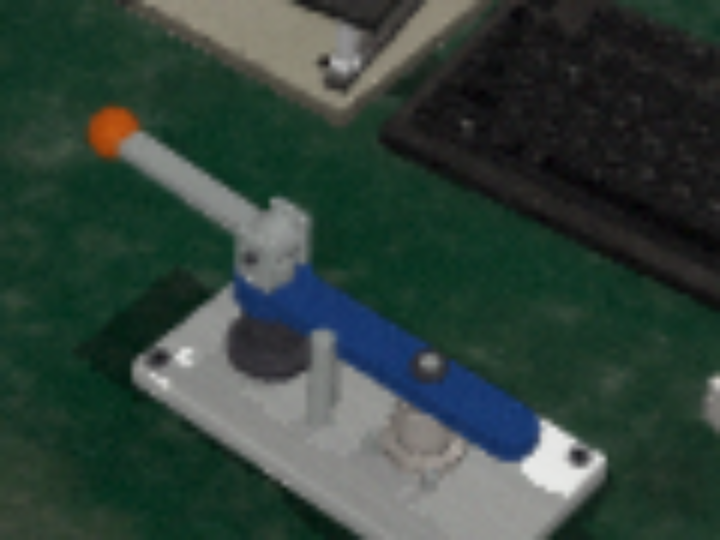

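The ball is at ≈(113,132) and the strap is against the post (≈322,375), with the pad on the bush. The ball moved less than 0.1 px over 1 s, so it is stable. I'm handing in.

```bash
python3 -c "
from bench import robot
print(robot.finish_job())"
```

```text
the job is handed in; nothing more can be done
None
```

The strap is against its stop and the lever was pushed to its end, but it springs back about 0.05 rad (4–5 mm at the ball) and stays there; the bush and other things looked unmoved, and I handed in at about 21 s of 48 s without getting a verdict.

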